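# Run down the loose wing nut on the wheel bearing press

## Robot

A 6-joint arm with a two-finger parallel gripper is mounted at the origin on the work surface. World frame = base frame: x ahead of the robot, y to its left, z up, the work surface at z = 0. Lengths are in m, angles in degrees, forces in N, time in s.
With the tool pointing down it reaches from about 0.325 to 1 m from the base axis. Payload 5.1 kg.
Tool frame: the origin (TCP) lies at the very end of the fingers, on their centre line; the grasp point (between the pads) lies 19 mm behind it (arm.grasp_offset is the distance from the TCP to the grasp point, in m); z points along the fingers, x is the direction in which the jaws open and shut, and the axes are right-handed (so a half turn about z gives the same grasp; the last joint's range is limited). The gripper opens to 85 mm and grips with 20 to 120 N. Pads are 22 mm wide; open, the fingers measure 114 mm over their backs; the gripper's body (76 mm by 85 mm) begins 54 mm behind the grasp point. The pads swing forward as they close: fully open they stand 13 mm farther back than shut.
Start: joints at [64.653, 7.093, 94.555, -0, 78.352, -4.733], TCP at [0.229, 0.608, 0.202] pointing down, gripper open.
Joint ranges: [-149.61, 149.61], [-58.7, 133.49], [1.44, 155.28], [-77.14, 257.14], [18.33, 153.61], [-166.67, 166.67]. Speed limits (degrees/s): [147.25, 147.25, 180, 180, 180, 180].

## Interface

Orientations are given as a 3x3 rotation matrix whose columns are the frame's x, y, z axes.
In Python, from rig import arm, viewer, nets gives the robot as it stands. The module is installed in compiled form; this text tells all that it offers.
- The arm moves only by the tool carry_out, never from a script. Its argument "motion" is text: rows parted by semicolons, each of 5 numbers parted by spaces: the shift along the tool's x, y, z in m, then the turn about the tool's z in degrees, then the gripper command: -1 is fully open, 1 is shut, values between are in proportion. In form: x y z twist jaw; .... A call has 1 to 20 rows; each row is the pose to reach, as a shift and turn from the pose measured when the call began, along the tool's axes at that moment; what a row does not reach only later rows make up. A row lasts 1/10 s, in which the tool goes at most 50 mm and 8.59 degrees, less where a joint would pass 70% of its speed; a pose out of reach is approached as far as the arm can. A call with a gripper value outside its range is refused whole. The fingers move at their own pace and stop on an object; "newtons" is the grip in N (left out, the last holds). Time passes only in rows, so rows that repeat a pose let the fingers close. It gives the time, the measured TCP pose, the force and the opening at its end, in the units of the state.
- arm.state(): the state, without advancing time (a new reading comes with each control period).
- viewer.grab_frame(name): name is "scene" or "top" or "wrist"; returns a dict with "pixels" (384x512x3 uint8, red, green, blue), "vertical_fov" (degrees; the focal length in pixels is half the picture's height over the tangent of half this angle, whatever the lens; pixels are square), "cx", "cy" (the principal point, pixels), "xyz" and "rotation" of the camera in the world; the wrist camera has in their place "mount" (4x4, takes a point from camera to tool coordinates, whose origin is the TCP and whose axes are the tool frame's). Camera axes: x right, y down, z forward; pixel columns grow to the right and rows downward; lengths in m; the calibration is good to about 2 mm. A picture is of the moment at which its call begins: read the wrist's pose just before it. There is no depth.
- arm.close_job(): hands the job in, once; it reports no verdict.
Trained networks look in the newest picture that a camera, given by its name, has taken for a name from the list of things; names that differ only in an ending like _2 or _b are one class to them, and where a whole thing is asked for, a point or a joint stands for the part that bears it (a point fixed in the world has none). Each returns a list of dicts, best first, with "confidence" (0 to 1); they miss things now and then, are a little off and sometimes report something else, mostly with a low value. They report only what shows in the picture. A call takes as long as a camera call. They do not tell look-alikes from the thing itself.
- nets.spot_in(camera, thing): "extent" ([left, top, right, bottom] as shares, 0 to 1, of the picture: columns of its width, rows of its height, round what is visible of it).
- nets.spot_point(camera, thing): "xy" ([column, row] as shares, 0 to 1, of the picture: columns of its width, rows of its height: a listed point, or the origin of a listed thing).
The state is a dict: "t": time; "joint_pos": joint angles; "qd": joint speeds; "effort": joint torques, N m; "eef_pos": TCP position; "eef_rot": TCP orientation; "force": force on the tool from outside, world axes, zero at the start; "ft_torque": the same for the moment, N m; "grip_width": finger opening in m.
Only numpy, scipy, OpenCV 4.12 (cv2) and the standard library are available. Lean on these libraries where they do the work, as an engineer would, in place of code of your own. Each camera call takes 0.05 s, during which the arm holds its last target. There are 200 camera calls.

## Task

Two small wheel-bearing presses stand on the bench, and the wing nut of the one that holds the wider wheel has been left loose, well up its spindle. Push its wings round clockwise (seen from above), stroke after stroke with the fingertips, until the nut sits snug on the brass cup, and stop there without forcing it. Do not pinch the nut; leave the other press's nut tight and everything else on the bench where it is, and finish clear of it all.

Things in the scene. Friction and masses are not known exactly. Their poses are not given: they have to be found in the camera images.
- wide_press: the press to work on, fixed: 100 x 100 x 16 mm steel base plate, upright threaded spindle at its centre (top 116 mm above the bench) carrying a white wheel 60 mm across, 40 mm wide (top at 60 mm), and on it a brass cup 36 mm across (top at 68 mm). Origin: on the spindle axis, underside of the base; z up; its -x side is roughly towards the robot
- back_plate (a point): middle of the top edge of the wide press's upright back plate: 70 mm wide (along y), 6 mm thick (along x), 88 mm above the bench, 46 mm from the spindle axis on the press's -x side, axes as the press. A fingertip cannot sweep right round behind the nut at wing height: strokes stay on the open side, the return goes above the nut
- loose_nut_mid (a point): the loose aluminium wing nut of the wide press: point on the spindle axis 18 mm above the nut's underside, turning and rising with the nut; z up, the two wings along its +x and -x. 86 mm above the bench when snug. Hub radius 13 mm at the foot, 9 mm above, its top level with this point. The nut stays where it is left; pushing a wing takes about 1 N
- loose_nut_wing (a point): centre of the round outer ear of one wing, 27 mm from the axis, moves with the nut; the other wing is its mirror image across the axis. The ear is an upright disc 22 mm across and 6 mm thick: it reaches 11 mm above and below this point and out to 38 mm from the axis; a web 18 mm high joins it to the hub
- loose_nut (a joint): angle of the loose nut on its cup, rad: 0 = snug on the brass cup (its stop), positive = backed off (anticlockwise from above). Starts 5.5 to 9.0. Clockwise turning lowers the value, and the nut by 6 mm a turn. Pushed on past 0 it reads 0 while nut and springy cup twist together, the resistance climbing by about 0.8 N m per rad, and spring back on release
- narrow_press: the other press, fixed, built alike, but holding a narrower, smaller wheel, 48 mm across and 28 mm wide; spindle top 104 mm above the bench; its wing nut is already tight. Origin as for the wide press; its back plate is 76 mm high. The two presses may stand either way round, left or right
- tight_nut (a joint): angle of the narrow press's wing nut, rad: 0 = snug; it is tight at the start and must stay so
- wheel_a: loose white skate wheel lying flat, 54 mm across, 34 mm high, between the presses; origin at the centre of its underside
- wheel_b: another such wheel, farther from the robot; origin at the centre of its underside
- truck: loose aluminium skateboard truck standing on its 80 x 56 mm base plate, axle 205 mm long along its own y, 58 mm high; origin at the centre of its underside
- bearing_box: closed cardboard box, 80 x 120 x 40 mm; origin at the centre of its underside
- tee_tool: T-shaped steel skate tool lying flat, 95 mm across the bar (along its y), 81 mm long (to +x), 18 mm high; origin under the middle of the cross bar
- terminal: white card terminal lying flat, 85 x 150 x 32 mm; origin at the centre of its underside
Mind the look-alikes: they are no part of the job. What is shaped like the wide_press but pink is not meant.

How it is judged (in metres and radians):
At the end, for the whole second after the job is handed in: the loose nut is snug: within 0.25 rad of 0 and at rest; the other nut is still tight (under 0.15 rad); the loose things lie within 20 mm of where they were; everything released (value of joint loose_nut between -0.2 and 0.25 rad and velocity of joint loose_nut between -0.1 and 0.1 rad/s and value of joint tight_nut below 0.15 rad and distance of each of wheel_a, wheel_b, truck, bearing_box, tee_tool, terminal from where it was at the start of the episode below 0.02 m); the robot touches nothing.
It fails at once if the nut was pinched or forced (more than 36 N in all between fingers and nut) (contact force between the fingers and loose_nut above 36 N).
It fails at once if the other nut was loosened (value of joint tight_nut above 0.25 rad).
It fails at once if a bystander was moved, lifted or carried (more than 20 mm) (distance of any of wheel_a, wheel_b, truck, bearing_box, tee_tool, terminal from where it was at the start of the episode above 0.02 m).
It also fails if it takes over 67 s, if anything falls off the work surface, if the arm or the gripper's body presses on something with over 40 N, if the wrist force passes 120 N, or if a joint passes its speed limit or range.

## Working session

There is one attempt and no reset: what is moved stays moved. The work goes in short steps, Python scripts to look and compute and a tool call to move; the robot and the scene stay as the last step left them, time stands still between calls to the robot, and variables do not carry over. Pictures are saved under pics/ and viewed, about 8 in all and at most 12, crops included, and the job is handed in when it is done.

Besides the shell and the picture viewer there is one more tool, called after ">>>" in YAML: its name, and indented under it one key for each argument. carry_out: Moves the arm, as the interface text tells. Its arguments: {"type":"object","properties":{"motion":{"type":"string"},"newtons":{"type":"number"}},"required":["motion"]}

```bash
mkdir -p pics; cat > h.py <<'E'
from rig import arm, viewer, nets
import numpy as np, cv2
def cam(n):
    s=arm.state(); f=viewer.grab_frame(n)
    f["f"]=f["pixels"].shape[0]/2/np.tan(np.radians(f["vertical_fov"])/2)
    if n=="wrist":
        M=np.array(f["mount"]); R=np.array(s["eef_rot"])
        f["R"]=R@M[:3,:3]; f["p"]=np.array(s["eef_pos"])+R@M[:3,3]
    else: f["R"]=np.array(f["rotation"]); f["p"]=np.array(f["xyz"])
    return f
def ray(f,u,v):
    d=f["R"]@np.array([(u-f["cx"])/f["f"],(v-f["cy"])/f["f"],1]); return f["p"],d
def atz(f,u,v,z):
    p,d=ray(f,u,v); return p+d*(z-p[2])/d[2]
def proj(f,X):
    c=f["R"].T@(np.array(X)-f["p"]); return c[0]/c[2]*f["f"]+f["cx"],c[1]/c[2]*f["f"]+f["cy"]
def save(f,name,box=None,k=1):
    im=cv2.cvtColor(f["pixels"],cv2.COLOR_RGB2BGR)
    if box: im=im[box[1]:box[3],box[0]:box[2]]
    if k!=1: im=cv2.resize(im,None,fx=k,fy=k,interpolation=cv2.INTER_CUBIC)
    cv2.imwrite("pics/"+name,im)
E
python3 - <<'E'
from h import *
s=arm.state(); print(s["t"],np.round(s["eef_rot"],3).tolist(),s["grip_width"])
for n in("scene","top"):
    f=cam(n); save(f,n+".png"); print(n,f["p"],np.round(f["R"],3).tolist(),f["f"])
    for t in("wide_press","narrow_press","loose_nut_mid","loose_nut_wing","back_plate"):
        for d in nets.spot_point(n,t)[:4]: 
            u,v=d["xy"][0]*512,d["xy"][1]*384
            print(t,round(u),round(v),round(d["confidence"],2))
E
```

```text
0.0 [[0.352, 0.936, -0.001], [0.936, -0.352, -0.002], [-0.002, -0.0, -1.0]] 0.0856079387554207
scene [0.96856589 0.57515695 1.00141133] [[-0.77, 0.485, -0.415], [0.638, 0.581, -0.505], [-0.004, -0.654, -0.757]] 351.5757631450463
wide_press 220 190 0.95
wide_press 232 156 0.84
wide_press 268 168 0.77
wide_press 269 135 0.7
narrow_press 158 217 0.22
loose_nut_mid 272 160 0.63
loose_nut_mid 217 172 0.55
loose_nut_mid 231 138 0.55
loose_nut_mid 271 121 0.51
loose_nut_wing 263 161 0.65
loose_nut_wing 264 124 0.55
loose_nut_wing 221 111 0.42
loose_nut_wing 223 179 0.4
back_plate 241 139 0.95
back_plate 278 151 0.9
back_plate 238 108 0.77
back_plate 283 117 0.58
top [ 0.24427684 -0.02376572  1.32563341] [[-0.021, -0.983, 0.181], [-1.0, 0.023, 0.012], [-0.016, -0.181, -0.983]] 451.40776976191165
wide_press 313 178 0.9
wide_press 356 298 0.68
wide_press 360 228 0.6
wide_press 424 268 0.57
narrow_press 201 168 0.83
loose_nut_mid 325 170 0.64
loose_nut_mid 363 301 0.57
loose_nut_mid 436 266 0.55
loose_nut_mid 301 248 0.52
loose_nut_wing 371 216 0.58
loose_nut_wing 366 292 0.57
loose_nut_wing 304 238 0.53
loose_nut_wing 437 257 0.43
back_plate 357 244 0.8
back_plate 302 263 0.78
back_plate 431 281 0.77
back_plate 360 318 0.68
```

```bash
python3 - <<'E'
import cv2,numpy as np
a=cv2.imread("pics/scene.png")[60:330,60:400];b=cv2.imread("pics/top.png")[100:384,150:490]
cv2.imwrite("pics/s2.png",cv2.resize(a,None,fx=2.2,fy=2.2,interpolation=2));cv2.imwrite("pics/t2.png",cv2.resize(b,None,fx=2.1,fy=2.1,interpolation=2))
E
```

```text
(no output)
```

View pics/s2.png

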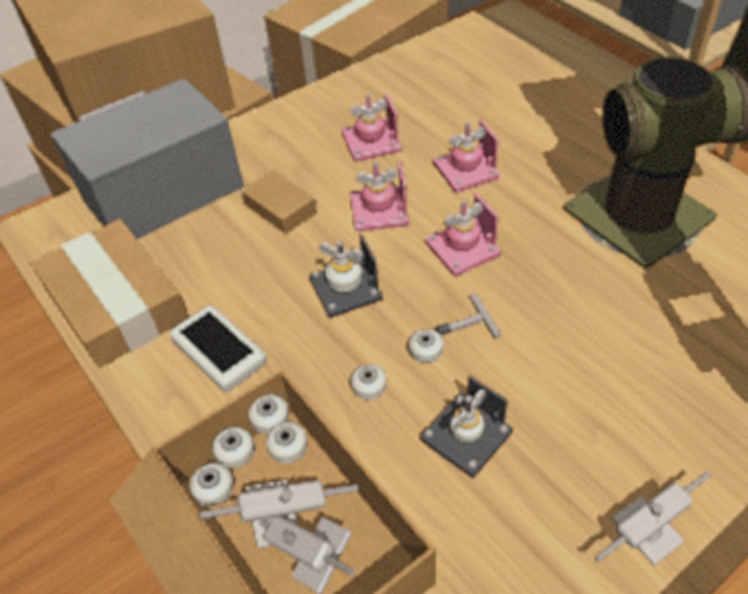

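View pics/t2.png

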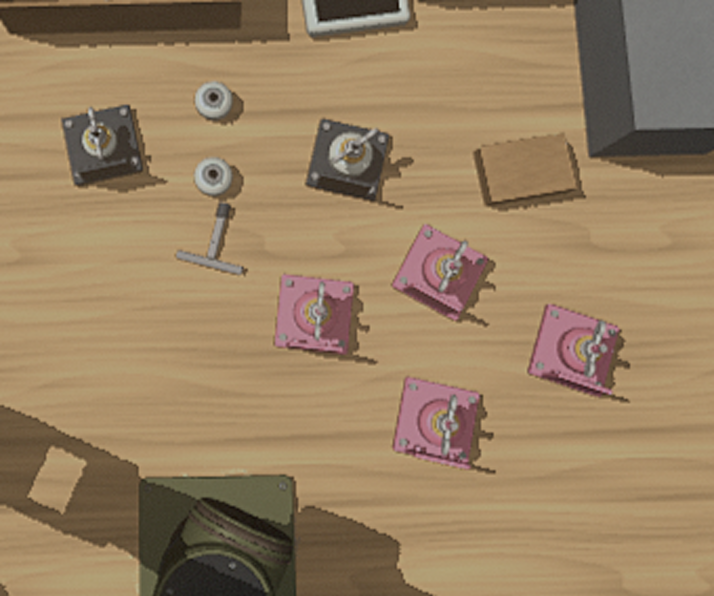

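Shown: two grey presses, the left at top px (197,167) and the right at top px (317,174). There are four pink look-alikes at top px ≈(301,248), (362,227), (431,266) and (360,301). The wheel on the right grey press looks wider, so I'll measure both presses and check in a close crop.

```bash
python3 - <<'E'
from h import *
t=cam("top"); s=cam("scene")
print("base px",atz(t,313,178,0),atz(s,220,190,0), "narrow",atz(t,201,168,0))
def tri(a,ua,b,ub):
    p,d=ray(a,*ua);q,e=ray(b,*ub); A=np.stack([d,-e],1); k,r,_,_=np.linalg.lstsq(A,q-p,rcond=None); return (p+d*k[0]+q+e*k[1])/2,np.linalg.norm(p+d*k[0]-q-e*k[1])
print(tri(t,(325,170),s,(217,172)))
# base corners of top crop (t2/2.1+offset), z=16mm
for c in((325,118),(394,137),(378,202),(305,186)): 
    x=atz(t,150+c[0]/2.1,100+c[1]/2.1,0.016); print(x.round(3))
a=cv2.resize(cv2.cvtColor(t["pixels"],cv2.COLOR_RGB2BGR)[140:200,285:355],None,fx=5.5,fy=5.5,interpolation=2)
b=cv2.resize(cv2.cvtColor(t["pixels"],cv2.COLOR_RGB2BGR)[140:200,165:235],None,fx=5.5,fy=5.5,interpolation=2)
cv2.imwrite("pics/close.png",np.hstack([b,a]))
for n in ("bearing_box","wheel_a","terminal"):
    for d in nets.spot_point("top",n)[:3]: print(n,atz(t,d["xy"][0]*512,d["xy"][1]*384,0).round(3),d["confidence"])
E
```

```text
base px [ 0.5240089  -0.19151536  0.        ] [ 0.51687129 -0.19419953  0.        ] narrow [0.56308434 0.14454544 0.        ]
(array([ 0.52057179, -0.20827243,  0.09210335]), np.float64(0.016535615189256073))
[ 0.588 -0.168  0.016]
[ 0.558 -0.264  0.016]
[ 0.465 -0.237  0.016]
[ 0.49  -0.136  0.016]
bearing_box [ 0.498 -0.446  0.   ] 0.65
wheel_a [ 0.498 -0.197  0.   ] 0.64
wheel_a [ 0.604 -0.017 -0.   ] 0.62
wheel_a [ 0.499 -0.006  0.   ] 0.53
terminal [ 0.755 -0.218  0.   ] 0.94
terminal [ 0.614 -0.012  0.   ] 0.52
```

View pics/close.png

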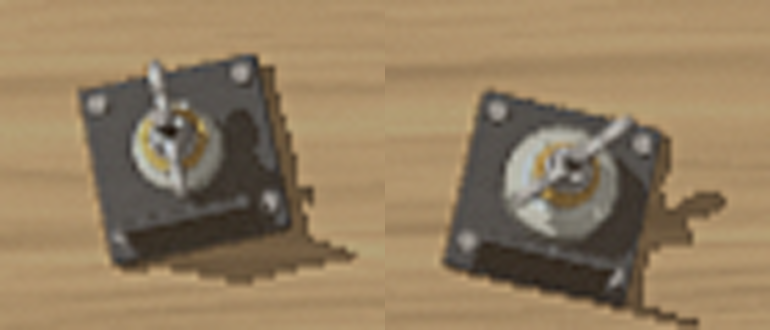

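The right press at about (0.523, -0.200) has the wider wheel, so that's the target. The left one's wheel is clearly narrower, and the pink ones are excluded. Next I go above it for a closer look with the wrist camera.

>>> carry_out:
  motion: "-0.1 0.1 -0.1 0 -1; -0.653 0.56 -0.12 0 -1; -0.653 0.56 -0.12 0 -1; -0.653 0.56 -0.12 0 -1; -0.653 0.56 -0.12 0 -1; -0.653 0.56 -0.12 0 -1; -0.653 0.56 -0.12 0 -1; -0.653 0.56 -0.12 0 -1; -0.653 0.56 -0.12 0 -1; -0.653 0.56 -0.12 0 -1; -0.653 0.56 -0.12 0 -1; -0.653 0.56 -0.12 0 -1; -0.653 0.56 -0.12 0 -1; -0.653 0.56 -0.12 0 -1; -0.653 0.56 -0.12 0 -1; -0.653 0.56 -0.12 0 -1; -0.653 0.56 -0.12 0 -1; -0.653 0.56 -0.12 0 -1; -0.653 0.56 -0.12 0 -1; -0.653 0.56 -0.12 0 -1"

```text
t: 2.85
eef_pos: [0.523, -0.2001, 0.3215]
eef_rot: [[0.353, 0.936, -0.001], [0.936, -0.353, 0.001], [0.0, -0.001, -1.0]]
force: [-0.5, 0.2, -0.6]
grip_width: 0.0856
```

```bash
python3 - <<'E'
from h import *
f=cam("wrist"); save(f,"w1.png",None,1.5); print(np.round(f["mount"],3).tolist(),f["f"],np.round(arm.state()["joint_pos"],1), arm.state()["ft_torque"])
for t in("wide_press","loose_nut_mid","loose_nut_wing","back_plate"):
    for d in nets.spot_point("wrist",t)[:3]:
        u,v=d["xy"][0]*512,d["xy"][1]*384
        print(t,round(u),round(v),round(d["confidence"],2),atz(f,u,v,{"wide_press":0,"back_plate":.088}.get(t,.093)).round(4))
E
```

```text
[[1.0, 0.001, 0.0, 0.002], [-0.001, 0.963, 0.271, -0.07], [0.0, -0.271, 0.963, -0.173], [0.0, 0.0, 0.0, 1.0]] 326.72459571457966 [-26.4  -7.1  97.4   0.   89.7 -95.8] [-0.00308084  0.04063646  0.02954528]
wide_press 136 77 0.98 [ 0.3737 -0.3197  0.    ]
loose_nut_mid 257 162 0.96 [ 0.5328 -0.1946  0.093 ]
loose_nut_mid 114 67 0.65 [ 0.3708 -0.3108  0.093 ]
loose_nut_wing 111 90 0.92 [ 0.3923 -0.3258  0.093 ]
loose_nut_wing 270 141 0.83 [ 0.5146 -0.1717  0.093 ]
back_plate 113 25 0.74 [ 0.3296 -0.2938  0.088 ]
back_plate 251 121 0.7 [ 0.4837 -0.1842  0.088 ]
```

View pics/w1.png

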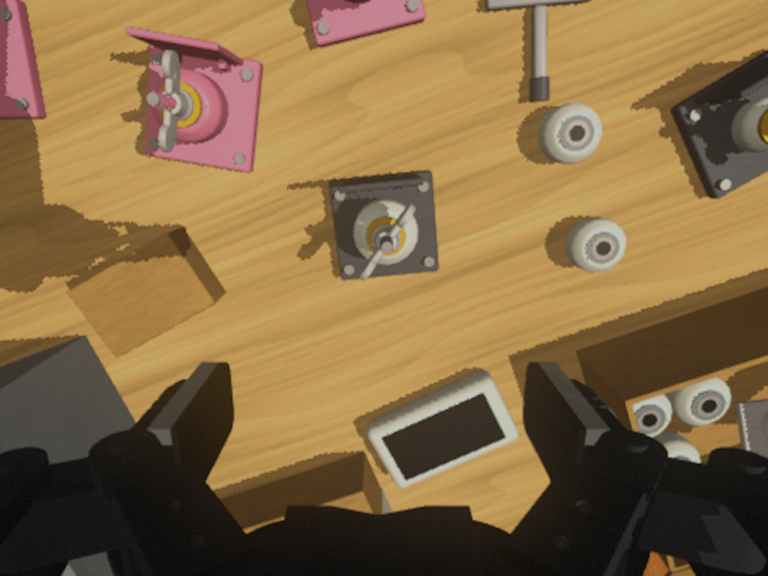

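Picture: the wide grey press is at (386,230) in the 1.5× image, wings running from (411,208) to (364,276), with the back plate at the top, robot-ward. I refine the axis and wing angle.

```bash
python3 - <<'E'
from h import *
f=cam("wrist")
C=[atz(f,u/1.5,v/1.5,.016) for u,v in((332,182),(431,171),(438,268),(343,279))]
print(np.round(C,4).tolist(),np.mean(C,0).round(4))
for z in(.09,.1,.11): 
  a,b=atz(f,412/1.5,207/1.5,z),atz(f,363/1.5,277/1.5,z); print(z,a.round(4),b.round(4),((a+b)/2).round(4),np.linalg.norm(a-b),np.degrees(np.arctan2(*(a-b)[1::-1])))
for z in(.093,.116): print(atz(f,257,162,z))
c=np.array([.525,-.199]); 
for z in(.068,.093,.116): print(z,np.round(proj(f,[*c,z]),1))
save(f,"w2.png",(200,95,310,205),6)
E
```

```text
[[0.4743, -0.2257, 0.016], [0.4978, -0.1335, 0.016], [0.5904, -0.1575, 0.016], [0.5677, -0.2512, 0.016]] [ 0.5325 -0.192   0.016 ]
0.09 [ 0.5135 -0.1635  0.09  ] [ 0.555  -0.2224  0.09  ] [ 0.5343 -0.193   0.09  ] 0.07212573076162489 125.15226780503224
0.1 [ 0.5121 -0.1637  0.1   ] [ 0.5526 -0.2212  0.1   ] [ 0.5324 -0.1925  0.1   ] 0.07034294627945696 125.15226780503231
0.11 [ 0.5108 -0.1639  0.11  ] [ 0.5502 -0.22    0.11  ] [ 0.5305 -0.192   0.11  ] 0.06856016179728894 125.15226780503231
[ 0.53350283 -0.19407827  0.093     ]
[ 0.52917915 -0.19286279  0.116     ]
0.068 [251.  153.7]
0.093 [250.9 157. ]
0.116 [250.9 160.5]
```

View pics/w2.png

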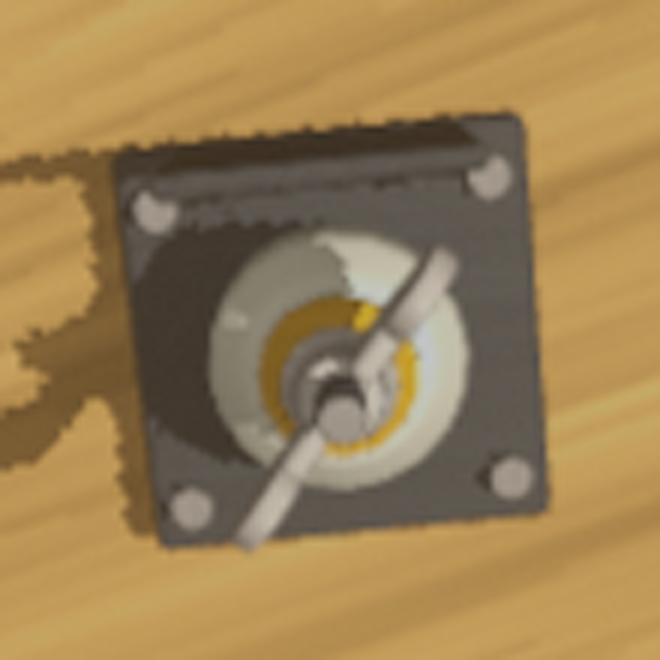

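The close crop confirms it: the white wheel is much larger than the cup, the spindle top is at crop (343,415) and the wings lie at about 125°/-55° in the world. My plan is to straddle the spindle with the fingers about 44 mm apart and turn the tool about the spindle, so each fingertip pushes one wing and nothing is pinched. First I pre-position above.

>>> carry_out:
  motion: "0.01 0.006 0.05 8 -0.03; 0.01 0.006 0.1 16 -0.03; 0.01 0.006 0.15 24 -0.03; 0.01 0.006 0.16 32 -0.03; 0.01 0.006 0.16 40 -0.03; 0.01 0.006 0.16 48 -0.03; 0.01 0.006 0.16 56 -0.03; 0.01 0.006 0.16 64 -0.03; 0.01 0.006 0.16 72 -0.03; 0.01 0.006 0.16 80 -0.03; 0.01 0.006 0.16 88 -0.03; 0.01 0.006 0.16 88 -0.03; 0.01 0.006 0.16 88 -0.03"

```text
t: 4.45
eef_pos: [0.5322, -0.1913, 0.1621]
eef_rot: [[0.949, -0.315, 0.001], [-0.315, -0.949, -0.0], [0.001, 0.0, -1.0]]
force: [0.3, -0.4, -0.1]
grip_width: 0.0438
```

```bash
python3 - <<'E'
from h import *
s=arm.state(); f=cam("wrist"); save(f,"w3.png",None,1.5); print(np.round(s["joint_pos"],1), s["ft_torque"],s["grip_width"],s["eef_pos"])
R=np.array(s["eef_rot"]);p=np.array(s["eef_pos"])
for dz in(-.015,-.005,0): print("tip",dz,[np.round(np.array(proj(f,p+R@np.array([x,y,dz])))*1.5) for x,y in((.022,-.011),(-.022,-.011))])
for z in(.068,.094,.116): print(z,np.round(np.array(proj(f,[p[0],p[1],z]))*1.5))
for t in("loose_nut_mid","loose_nut_wing","back_plate"):
    for d in nets.spot_point("wrist",t)[:2]: print(t,np.array(d["xy"])*[768,576],d["confidence"])
E
```

```text
[-25.2  -2.  107.8   0.   74.1  -6.9] [0.01513245 0.01197492 0.01365391] 0.043846907905770505 [ 0.53221178 -0.19131217  0.16212112]
tip -0.015 [array([445., 326.]), array([316., 326.])]
tip -0.005 [array([441., 316.]), array([320., 316.])]
tip 0 [array([439., 311.]), array([321., 311.])]
0.068 [379. 275.]
0.094 [380. 288.]
0.116 [380. 301.]
loose_nut_mid [385.536  297.7344] 0.87
loose_nut_mid [196.9152 542.4192] 0.53
loose_nut_wing [338.8416 262.368 ] 0.9
loose_nut_wing [  9.1392 308.6784] 0.59
back_plate [293.5296 292.2048] 0.89
back_plate [118.656  535.0464] 0.63
```

View pics/w3.png

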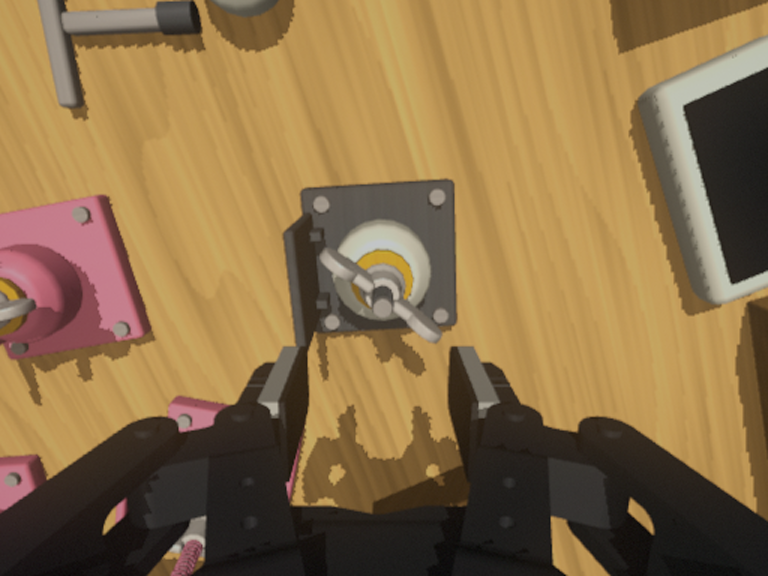

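Picture: the spindle top is at (383,297), about 2 mm from the tool axis. The wings run from (330,258) to (432,335), and the finger ends appear at (307,347) and (450,347). That would put the finger ends about 30 mm behind the TCP, which is suspicious, so I check tip height with the scene camera.

```bash
python3 - <<'E'
from h import *
s=arm.state(); f=cam("scene"); R=np.array(s["eef_rot"]);p=np.array(s["eef_pos"])
box=(180,80,290,205);k=5
im=f["pixels"][:,:,::-1][box[1]:box[3],box[0]:box[2]]; im=cv2.resize(im,None,fx=k,fy=k,interpolation=2).copy(); raw=im.copy()
def dot(X,c):
    u,v=proj(f,X); cv2.circle(im,(int((u-box[0]+.5)*k),int((v-box[1]+.5)*k)),3,c,-1)
for x in(-.022,.022):
    for z,c in((0,(0,0,255)),(-.032,(0,255,0))): dot(p+R@np.array([x,0,z]),c)
ax=p+R@np.array([.0013,-.0018,0])
for z in(.068,.093,.116): dot([ax[0],ax[1],z],(255,0,255))
cv2.imwrite("pics/s3.png",cv2.resize(np.hstack([raw,im]),(792,450)))
E
```

```text
(no output)
```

View pics/s3.png

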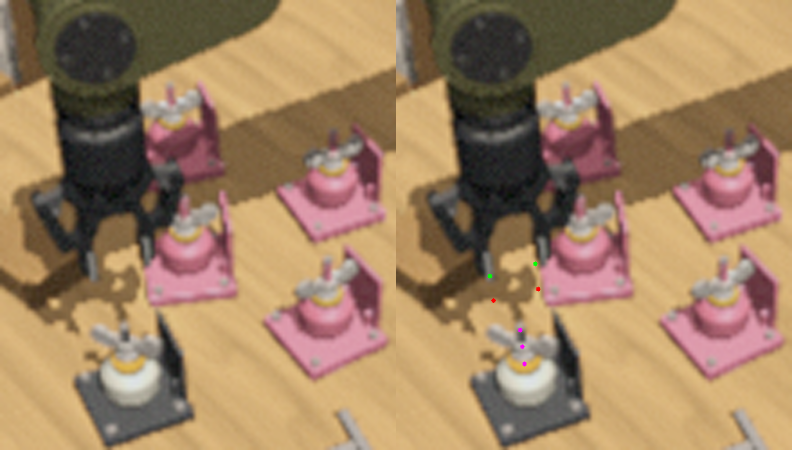

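The finger ends sit near the green marks, about 28 mm short of the reported TCP. I'll descend in stages and let contact tell. First with the TCP at 95 mm, backed off 8° from the wings, then a test twist.

>>> carry_out:
  motion: "0.001 -0.002 0 -8 -0.03; 0.001 -0.002 0.02 -8 -0.03; 0.001 -0.002 0.04 -8 -0.03; 0.001 -0.002 0.055 -8 -0.03; 0.001 -0.002 0.067 -8 -0.03; 0.001 -0.002 0.067 -4 -0.03; 0.001 -0.002 0.067 2 -0.03; 0.001 -0.002 0.067 8 -0.03; 0.001 -0.002 0.067 14 -0.03; 0.001 -0.002 0.067 20 -0.03; 0.001 -0.002 0.067 26 -0.03; 0.001 -0.002 0.067 32 -0.03; 0.001 -0.002 0.067 32 -0.03"

```text
t: 6.0
eef_pos: [0.534, -0.1902, 0.0951]
eef_rot: [[0.637, -0.771, 0.001], [-0.771, -0.637, -0.0], [0.001, -0.0, -1.0]]
force: [0.7, 1.1, -0.3]
grip_width: 0.0439
```

```bash
cat > look.py <<'E'
from h import *
import sys
s=arm.state(); f=cam("wrist"); save(f,sys.argv[1],None,1.5); R=np.array(s["eef_rot"]);p=np.array(s["eef_pos"])
print(s["t"],"q6",round(s["joint_pos"][5],1),"tq",np.round(s["ft_torque"],3),"F",np.round(s["force"],1),s["grip_width"],p,"finger ang",np.degrees(np.arctan2(R[1,0],R[0,0])))
for z in(.094,.116): print(z,np.round(np.array(proj(f,[p[0],p[1],z]))*1.5))
E
python3 look.py w4.png
```

```text
6.0 q6 25.4 tq [ 0.002 -0.047  0.012] F [ 0.7  1.1 -0.3] 0.043947450272820036 [ 0.53403583 -0.19022831  0.09505453] finger ang -50.452224209687735
0.094 [382. 336.]
0.116 [383. 360.]
```

View pics/w4.png

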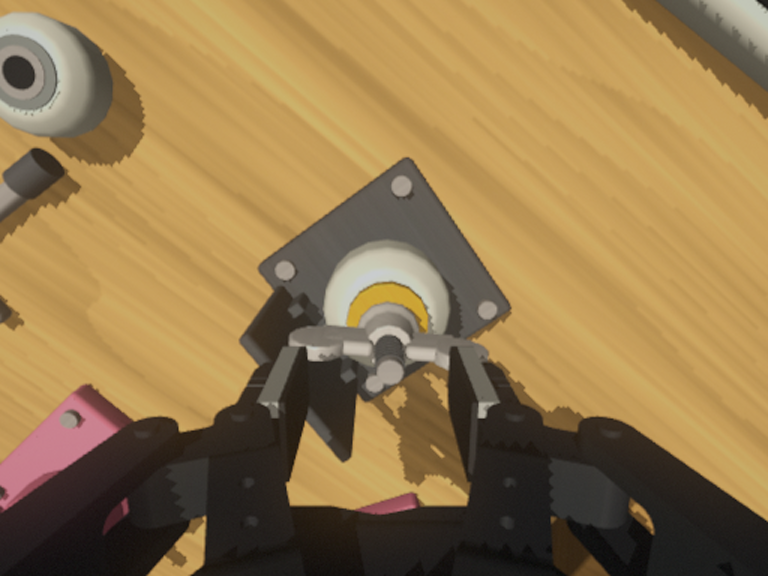

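The wings are still at about -55° and the fingers passed above them without contact, so the real tips are indeed about 30 mm above the reported TCP. I back off, lower to TCP z≈0.060 (tips ≈0.092), and push.

>>> carry_out:
  motion: "0.001 0.002 0 -8 -0.03; 0.001 0.002 0 -16 -0.03; 0.001 0.002 0 -24 -0.03; 0.001 0.002 0 -32 -0.03; 0.001 0.002 0 -40 -0.03; 0.001 0.002 0.01 -42 -0.03; 0.001 0.002 0.02 -42 -0.03; 0.001 0.002 0.03 -42 -0.03; 0.001 0.002 0.035 -42 -0.03; 0.001 0.002 0.035 -38 -0.03; 0.001 0.002 0.035 -32 -0.03; 0.001 0.002 0.035 -26 -0.03; 0.001 0.002 0.035 -20 -0.03; 0.001 0.002 0.035 -14 -0.03; 0.001 0.002 0.035 -8 -0.03; 0.001 0.002 0.035 -2 -0.03; 0.001 0.002 0.035 4 -0.03; 0.001 0.002 0.035 10 -0.03"

```text
t: 7.85
eef_pos: [0.5329, -0.1923, 0.0595]
eef_rot: [[0.491, -0.871, 0.0], [-0.871, -0.491, -0.0], [0.0, -0.0, -1.0]]
force: [0.9, 0.1, -1.8]
grip_width: 0.044
```

```bash
python3 look.py w5.png
```

```text
7.85 q6 35.3 tq [-0.064 -0.091  0.027] F [ 0.9  0.1 -1.8] 0.044033396113360095 [ 0.53294219 -0.19226863  0.05953709] finger ang -60.58856548957238
0.094 [383. 378.]
0.116 [384. 416.]
```

View pics/w5.png

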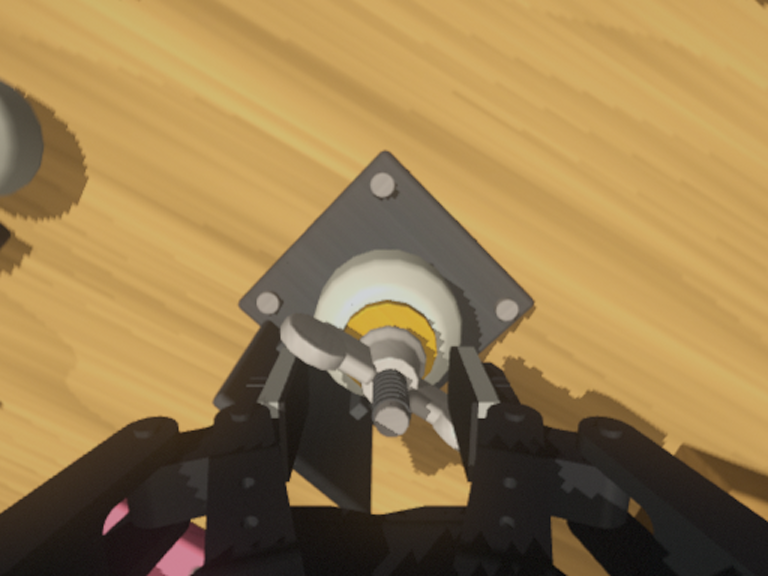

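Contact works: the wings are now about 35° ahead of the fingers and turning. I continue this stroke.

>>> carry_out:
  motion: "0 0 0 6 -0.03; 0 0 0 12 -0.03; 0 0 0 18 -0.03; 0 0 0 24 -0.03; 0 0 0 30 -0.03; 0 0 0 36 -0.03; 0 0 0 42 -0.03; 0 0 0 48 -0.03; 0 0 0 54 -0.03; 0 0 0 60 -0.03; 0 0 0 66 -0.03; 0 0 0 72 -0.03; 0 0 0 78 -0.03; 0 0 0 84 -0.03; 0 0 0 90 -0.03; 0 0 0 96 -0.03; 0 0 0 102 -0.03; 0 0 0 108 -0.03; 0 0 0 114 -0.03; 0 0 0 120 -0.03"

```text
t: 9.9
eef_pos: [0.5331, -0.1927, 0.0595]
eef_rot: [[-1.0, 0.015, 0.001], [0.015, 1.0, -0.001], [-0.001, -0.001, -1.0]]
force: [-0.8, -1.1, 0.6]
grip_width: 0.0441
```

```bash
python3 look.py w6.png
```

```text
9.9 q6 155.6 tq [-0.169  0.061  0.034] F [-0.8 -1.1  0.6] 0.044072208575964715 [ 0.53310442 -0.19265213  0.05946078] finger ang 179.13579086515145
0.094 [376. 371.]
0.116 [376. 408.]
```

>>> carry_out:
  motion: "0 0 0 -6 -0.03; 0 0 -0.02 -8 -0.03; 0 0 -0.04 -12 -0.03; 0 0 -0.04 -20 -0.03; 0 0 -0.04 -28 -0.03; 0 0 -0.04 -36 -0.03; 0 0 -0.04 -44 -0.03; 0 0 -0.04 -52 -0.03; 0 0 -0.04 -60 -0.03; 0 0 -0.04 -68 -0.03; 0 0 -0.04 -76 -0.03; 0 0 -0.04 -84 -0.03; 0 0 -0.04 -92 -0.03; 0 0 -0.04 -100 -0.03; 0 0 -0.04 -108 -0.03; 0 0 -0.04 -116 -0.03; 0 0 -0.04 -124 -0.03; 0 0 -0.04 -132 -0.03; 0 0 -0.04 -140 -0.03; 0 0 -0.04 -140 -0.03"

```text
t: 11.95
eef_pos: [0.533, -0.1925, 0.0993]
eef_rot: [[0.756, -0.655, 0.0], [-0.655, -0.756, -0.001], [0.001, 0.0, -1.0]]
force: [0.5, 0.7, -1.7]
grip_width: 0.044
```

>>> carry_out:
  motion: "0 0 0 -8 -0.03; 0 0 0 -16 -0.03; 0 0 0 -24 -0.03; 0 0 0 -32 -0.03; 0 0 0 -40 -0.03; 0 0 0 -48 -0.03; 0 0 0 -56 -0.03; 0 0 0 -62 -0.03; 0 0 0.015 -62 -0.03; 0 0 0.03 -62 -0.03; 0 0 0.041 -62 -0.03; 0 0 0.041 -62 -0.03"

```text
t: 13.15
eef_pos: [0.5308, -0.1915, 0.0547]
eef_rot: [[0.933, 0.359, -0.005], [0.359, -0.933, 0.002], [-0.004, -0.004, -1.0]]
force: [0.1, -1.2, -0.1]
grip_width: 0.0442
```

```bash
python3 look.py w7.png
```

```text
13.15 q6 -46.3 tq [-0.03   0.018  0.013] F [ 0.1 -1.2 -0.1] 0.044195825583077254 [ 0.53076953 -0.19145634  0.05468417] finger ang 21.051421163848275
0.094 [376. 389.]
0.116 [375. 430.]
```

>>> carry_out:
  motion: "0.001 0.001 -0.003 4 -0.03; 0.001 0.001 -0.003 10 -0.03; 0.001 0.001 -0.003 16 -0.03; 0.001 0.001 -0.003 22 -0.03; 0.001 0.001 -0.003 28 -0.03; 0.001 0.001 -0.003 34 -0.03; 0.001 0.001 -0.003 40 -0.03; 0.001 0.001 -0.003 46 -0.03; 0.001 0.001 -0.003 52 -0.03; 0.001 0.001 -0.003 58 -0.03; 0.001 0.001 -0.003 64 -0.03; 0.001 0.001 -0.003 70 -0.03; 0.001 0.001 -0.003 76 -0.03; 0.001 0.001 -0.003 82 -0.03; 0.001 0.001 -0.003 88 -0.03; 0.001 0.001 -0.003 94 -0.03; 0.001 0.001 -0.003 100 -0.03; 0.001 0.001 -0.003 106 -0.03"

```text
t: 15.0
eef_pos: [0.5338, -0.1929, 0.0597]
eef_rot: [[0.083, -0.997, -0.001], [-0.997, -0.083, 0.0], [-0.0, 0.001, -1.0]]
force: [1.9, -0.0, -0.6]
grip_width: 0.0439
```

```bash
python3 look.py w8.png
```

```text
15.0 q6 60.0 tq [-0.049 -0.185  0.05 ] F [ 1.9 -0.  -0.6] 0.043908198122107125 [ 0.53378117 -0.1928667   0.05968486] finger ang -85.2197663357814
0.094 [383. 375.]
0.116 [384. 413.]
```

View pics/w8.png

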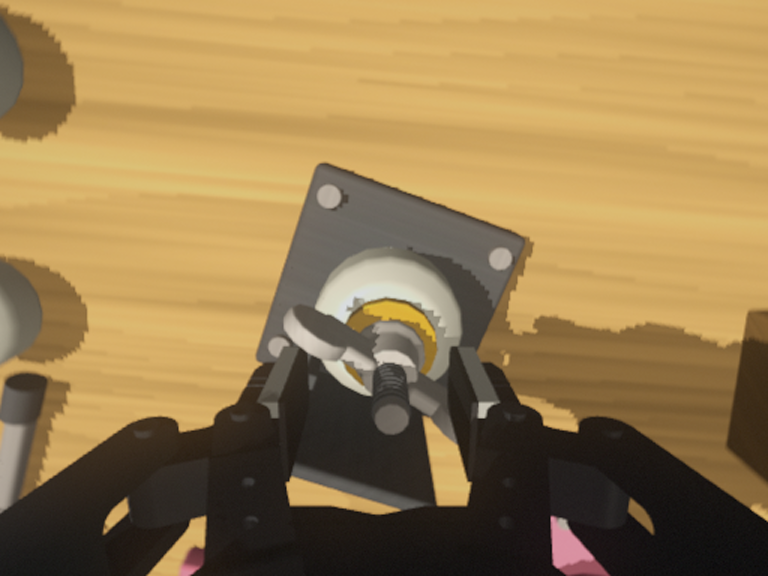

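Still pushing well: about 243° turned so far and no rise in moment. From here I go in smaller steps and watch the moment about z.

>>> carry_out:
  motion: "0 0 0 6 -0.03; 0 0 0 12 -0.03; 0 0 0 18 -0.03; 0 0 0 24 -0.03; 0 0 0 30 -0.03; 0 0 0 36 -0.03; 0 0 0 42 -0.03; 0 0 0 48 -0.03; 0 0 0 54 -0.03; 0 0 0 60 -0.03"

```text
t: 16.05
eef_pos: [0.5344, -0.1934, 0.0604]
eef_rot: [[-0.824, -0.566, 0.0], [-0.566, 0.824, -0.001], [0.0, -0.001, -1.0]]
force: [-0.0, -1.5, -0.3]
grip_width: 0.0439
```

```bash
python3 look.py w9.png
```

```text
16.05 q6 120.3 tq [-0.122 -0.155  0.039] F [-0.  -1.5 -0.3] 0.04385154051574119 [ 0.53444157 -0.19336395  0.06036017] finger ang -145.5240746252765
0.094 [380. 370.]
0.116 [380. 406.]
```

>>> carry_out:
  motion: "0 0 0 5 -0.03; 0 0 0 10 -0.03; 0 0 0 15 -0.03; 0 0 0 20 -0.03; 0 0 0 25 -0.03; 0 0 0 30 -0.03"

```text
t: 16.7
eef_pos: [0.5347, -0.1938, 0.0608]
eef_rot: [[-0.997, -0.075, 0.001], [-0.075, 0.997, -0.002], [-0.001, -0.002, -1.0]]
force: [0.1, -2.0, -0.1]
grip_width: 0.0442
```

```bash
python3 look.py w10.png
```

```text
16.7 q6 150.5 tq [-0.236  0.006  0.011] F [ 0.1 -2.  -0.1] 0.04419680004009599 [ 0.5346926  -0.19381206  0.06079601] finger ang -175.70988716635208
0.094 [376. 369.]
0.116 [376. 405.]
```

>>> carry_out:
  motion: "0.001 0.001 0 -6 -0.03; 0.001 0.001 -0.02 -8 -0.03; 0.001 0.001 -0.04 -12 -0.03; 0.001 0.001 -0.04 -20 -0.03; 0.001 0.001 -0.04 -28 -0.03; 0.001 0.001 -0.04 -36 -0.03; 0.001 0.001 -0.04 -44 -0.03; 0.001 0.001 -0.04 -52 -0.03; 0.001 0.001 -0.04 -60 -0.03; 0.001 0.001 -0.04 -68 -0.03; 0.001 0.001 -0.04 -76 -0.03; 0.001 0.001 -0.04 -84 -0.03; 0.001 0.001 -0.04 -92 -0.03; 0.001 0.001 -0.04 -100 -0.03; 0.001 0.001 -0.04 -108 -0.03; 0.001 0.001 -0.04 -116 -0.03; 0.001 0.001 -0.04 -124 -0.03; 0.001 0.001 -0.04 -132 -0.03; 0.001 0.001 -0.04 -140 -0.03; 0.001 0.001 -0.04 -140 -0.03"

```text
t: 18.75
eef_pos: [0.5337, -0.1927, 0.101]
eef_rot: [[0.812, -0.583, 0.001], [-0.583, -0.812, -0.002], [0.002, 0.001, -1.0]]
force: [-1.2, -0.1, -0.3]
grip_width: 0.0441
```

>>> carry_out:
  motion: "0 0 0 -8 -0.03; 0 0 0 -16 -0.03; 0 0 0 -24 -0.03; 0 0 0 -32 -0.03; 0 0 0 -40 -0.03; 0 0 0 -48 -0.03; 0 0 0 -56 -0.03; 0 0 0 -61 -0.03; 0 0 0.01 -61 -0.03; 0 0 0.02 -61 -0.03; 0 0 0.03 -61 -0.03; 0 0 0.038 -61 -0.03; 0 0 0.041 -61 -0.03; 0 0 0.041 -61 -0.03"

```text
t: 20.15
eef_pos: [0.5332, -0.1926, 0.059]
eef_rot: [[0.904, 0.427, -0.001], [0.427, -0.904, -0.001], [-0.001, 0.001, -1.0]]
force: [-0.2, 0.9, 0.4]
grip_width: 0.0441
```

```bash
python3 look.py w11.png
```

```text
20.15 q6 -50.5 tq [-0.038 -0.014  0.017] F [-0.2  0.9  0.4] 0.04411661365074363 [ 0.53315287 -0.19255284  0.05899964] finger ang 25.297239641275652
0.094 [376. 383.]
0.116 [376. 421.]
```

>>> carry_out:
  motion: "0 0 0.003 5 -0.03; 0 0 0.003 10 -0.03; 0 0 0.003 15 -0.03; 0 0 0.003 20 -0.03; 0 0 0.003 25 -0.03; 0 0 0.003 30 -0.03; 0 0 0.003 35 -0.03; 0 0 0.003 40 -0.03; 0 0 0.003 45 -0.03; 0 0 0.003 45 -0.03"

```text
t: 21.2
eef_pos: [0.5341, -0.1933, 0.0575]
eef_rot: [[0.941, -0.337, 0.002], [-0.337, -0.941, -0.002], [0.002, 0.002, -1.0]]
force: [-0.0, -0.9, 0.4]
grip_width: 0.0443
```

```bash
python3 look.py w12.png
```

```text
21.2 q6 -5.5 tq [-0.179  0.047 -0.004] F [-0.  -0.9  0.4] 0.04430934122170015 [ 0.53407297 -0.19326613  0.05747919] finger ang -19.695755513232044
0.094 [381. 384.]
0.116 [382. 424.]
```

>>> carry_out:
  motion: "0 0 0 5 -0.03; 0 0 0 10 -0.03; 0 0 0 15 -0.03; 0 0 0 20 -0.03; 0 0 0 25 -0.03; 0 0 0 25 -0.03"

```text
t: 21.85
eef_pos: [0.534, -0.1933, 0.0576]
eef_rot: [[0.713, -0.701, 0.001], [-0.701, -0.713, -0.002], [0.003, 0.001, -1.0]]
force: [-0.3, -0.5, -0.6]
grip_width: 0.0439
```

```bash
python3 look.py w13.png
```

```text
21.85 q6 19.3 tq [-0.1    0.099  0.05 ] F [-0.3 -0.5 -0.6] 0.04387094233302322 [ 0.53403119 -0.19326907  0.05757307] finger ang -44.5144390949411
0.094 [383. 382.]
0.116 [384. 421.]
```

>>> carry_out:
  motion: "0 0 0 5 -0.03; 0 0 0 10 -0.03; 0 0 0 15 -0.03; 0 0 0 20 -0.03; 0 0 0 25 -0.03; 0 0 0 25 -0.03"

```text
t: 22.5
eef_pos: [0.5339, -0.1931, 0.0575]
eef_rot: [[0.353, -0.935, 0.001], [-0.935, -0.353, -0.002], [0.003, -0.0, -1.0]]
force: [-0.5, 0.2, -0.5]
grip_width: 0.044
```

```bash
python3 look.py w14.png
```

```text
22.5 q6 44.1 tq [-0.096  0.066  0.02 ] F [-0.5  0.2 -0.5] 0.04398726298770704 [ 0.5339348  -0.19314086  0.05752786] finger ang -69.30384757244401
0.094 [384. 380.]
0.116 [385. 419.]
```

>>> carry_out:
  motion: "0 0 0 5 -0.03; 0 0 0 10 -0.03; 0 0 0 15 -0.03; 0 0 0 20 -0.03; 0 0 0 20 -0.03"

```text
t: 23.05
eef_pos: [0.5345, -0.1933, 0.0578]
eef_rot: [[0.016, -1.0, 0.003], [-1.0, -0.016, -0.003], [0.003, -0.003, -1.0]]
force: [0.7, -1.3, 0.0]
grip_width: 0.0438
```

```bash
python3 look.py w15.png
```

```text
23.05 q6 63.9 tq [-0.085 -0.195 -0.015] F [ 0.7 -1.3  0. ] 0.0437891439090365 [ 0.53449907 -0.19325041  0.05777333] finger ang -89.08634657436895
0.094 [384. 377.]
0.116 [385. 416.]
```

```bash
cat > wing.py <<'E'
from h import *
f=cam("wrist"); s=arm.state()
for t in ("loose_nut_wing","loose_nut_mid"):
    print([(np.round(np.array(d["xy"])*[768,576]).tolist(),round(d["confidence"],2)) for d in nets.spot_point("wrist",t)[:2]])
# template of the left ear from w8, where it was in contact
T=cv2.imread("pics/w8.png",0)[300:365,280:385]; im=cv2.resize(cv2.cvtColor(f["pixels"],cv2.COLOR_RGB2GRAY),None,fx=1.5,fy=1.5,interpolation=cv2.INTER_CUBIC)[250:430,230:480]
print("ear match",cv2.minMaxLoc(cv2.matchTemplate(im,T,cv2.TM_CCOEFF_NORMED))[1::2],"(contact: 50,50)")
E
python3 wing.py
```

```text
[([312.0, 330.0], 0.94)]
[([389.0, 379.0], 0.85)]
ear match (0.9088549017906189, (49, 50)) (contact: 50,50)
```

>>> carry_out:
  motion: "0 0 0 5 -0.03; 0 0 0 10 -0.03; 0 0 0 15 -0.03; 0 0 0 20 -0.03; 0 0 0 20 -0.03"

```text
t: 23.75
eef_pos: [0.5343, -0.1932, 0.0578]
eef_rot: [[-0.326, -0.945, 0.002], [-0.945, 0.326, -0.002], [0.002, -0.003, -1.0]]
force: [0.9, -0.1, -0.2]
grip_width: 0.0438
```

```bash
python3 look.py w16.png; python3 wing.py
```

```text
23.75 q6 83.8 tq [-0.114 -0.105  0.063] F [ 0.9 -0.1 -0.2] 0.04380440606542398 [ 0.53434693 -0.19320682  0.05775933] finger ang -109.03445465770555
0.094 [383. 376.]
0.116 [384. 413.]
[([320.0, 326.0], 0.73)]
[([388.0, 373.0], 0.9)]
ear match (0.7539627552032471, (53, 42)) (contact: 50,50)
```

>>> carry_out:
  motion: "0 0 0 5 -0.03; 0 0 0 10 -0.03; 0 0 0 15 -0.03; 0 0 0 20 -0.03; 0 0 0 20 -0.03"

```text
t: 24.45
eef_pos: [0.5344, -0.1933, 0.0579]
eef_rot: [[-0.629, -0.778, 0.002], [-0.778, 0.629, -0.003], [0.001, -0.003, -1.0]]
force: [1.0, -0.4, 0.6]
grip_width: 0.0442
```

```bash
python3 look.py w17.png; python3 wing.py
```

```text
24.45 q6 103.7 tq [-0.073 -0.143  0.082] F [ 1.  -0.4  0.6] 0.04419714888341151 [ 0.53441491 -0.19331373  0.0578941 ] finger ang -128.9530303950753
0.094 [381. 374.]
0.116 [382. 411.]
[([324.0, 313.0], 0.74)]
[([382.0, 367.0], 0.67)]
ear match (0.5442615151405334, (54, 37)) (contact: 50,50)
```

>>> carry_out:
  motion: "0 0 0 5 -0.03; 0 0 0 10 -0.03; 0 0 0 15 -0.03; 0 0 0 20 -0.03; 0 0 0 20 -0.03"

```text
t: 25.15
eef_pos: [0.5343, -0.1933, 0.0579]
eef_rot: [[-0.856, -0.517, 0.002], [-0.517, 0.856, -0.003], [-0.001, -0.003, -1.0]]
force: [-0.8, -1.2, -0.6]
grip_width: 0.0439
```

```bash
python3 look.py w18.png; python3 wing.py
```

```text
25.15 q6 123.6 tq [-0.136 -0.141  0.014] F [-0.8 -1.2 -0.6] 0.04390752175587422 [ 0.53432837 -0.19331215  0.05786247] finger ang -148.86568738670294
0.094 [379. 373.]
0.116 [379. 411.]
[([317.0, 308.0], 0.62)]
[([384.0, 363.0], 0.88)]
ear match (0.43564268946647644, (54, 33)) (contact: 50,50)
```

```bash
python3 - <<'E'
import cv2,numpy as np
a=[cv2.imread(f"pics/w{i}.png")[270:480,230:490] for i in(15,17,18)]
cv2.imwrite("pics/cmp.png",np.hstack(a))
E
```

```text
(no output)
```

View pics/cmp.png

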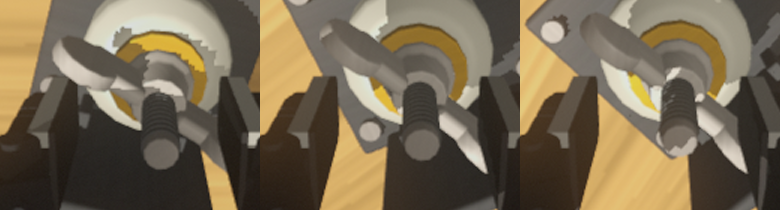

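Frame 3 shows the wings ahead of the fingers by a little more than before, with the nut close to the cup. I continue with small steps.

>>> carry_out:
  motion: "0 0 0 5 -0.03; 0 0 0 10 -0.03; 0 0 0 15 -0.03; 0 0 0 15 -0.03"

```text
t: 25.75
eef_pos: [0.5345, -0.1942, 0.058]
eef_rot: [[-0.96, -0.28, 0.003], [-0.28, 0.96, -0.004], [-0.001, -0.005, -1.0]]
force: [1.1, -5.9, -1.1]
grip_width: 0.044
```

```bash
python3 look.py w19.png; python3 wing.py
```

```text
25.75 q6 138.5 tq [-0.729 -0.225  0.091] F [ 1.1 -5.9 -1.1] 0.04398576285110441 [ 0.53451356 -0.1941849   0.05799026] finger ang -163.75034545664485
0.094 [378. 373.]
0.116 [377. 410.]
[([317.0, 312.0], 0.73)]
[([385.0, 363.0], 0.97)]
ear match (0.45339247584342957, (48, 34)) (contact: 50,50)
```

>>> carry_out:
  motion: "0 0 0 5 -0.03; 0 0 0 10 -0.03; 0 0 0 15 -0.03; 0 0 0 15 -0.03"

```text
t: 26.35
eef_pos: [0.5342, -0.196, 0.058]
eef_rot: [[-1.0, -0.023, 0.002], [-0.023, 1.0, -0.008], [-0.002, -0.008, -1.0]]
force: [0.1, -10.6, -0.8]
grip_width: 0.0445
```

```bash
python3 look.py w20.png; python3 wing.py
```

```text
26.35 q6 153.5 tq [-1.796  0.035  0.22 ] F [  0.1 -10.6  -0.8] 0.04451542927093871 [ 0.5342284  -0.19600471  0.05803677] finger ang -178.66037428104966
0.094 [376. 372.]
0.116 [375. 409.]
[([311.0, 327.0], 0.82)]
[([387.0, 367.0], 0.92)]
ear match (0.5299793481826782, (45, 44)) (contact: 50,50)
```

The force climbed to 10.6 N on one finger, which is either the stop or the near finger meeting something. I ease back and see whether the nut springs back.

>>> carry_out:
  motion: "0 0 0 -3 -0.03; 0 0 0 -6 -0.03; 0 0 0 -9 -0.03; 0 0 0 -12 -0.03; 0 0 0 -15 -0.03; 0 0 0 -15 -0.03"

```text
t: 27.15
eef_pos: [0.5342, -0.1958, 0.058]
eef_rot: [[-0.959, -0.283, 0.002], [-0.283, 0.959, -0.007], [-0.0, -0.008, -1.0]]
force: [1.1, -2.9, -0.5]
grip_width: 0.0442
```

```bash
python3 look.py w21.png; python3 wing.py
```

```text
27.15 q6 138.3 tq [-0.39  -0.145  0.009] F [ 1.1 -2.9 -0.5] 0.04421950167721988 [ 0.53416905 -0.19579326  0.05796482] finger ang -163.5316144704492
0.094 [378. 372.]
0.116 [378. 409.]
[([381.0, 288.0], 0.68), ([381.0, 368.0], 0.64)]
[([382.0, 367.0], 0.59)]
ear match (0.5735315680503845, (44, 41)) (contact: 50,50)
```

>>> carry_out:
  motion: "0 0 0 -5 -0.03; 0 0 0 -10 -0.03; 0 0 0 -15 -0.03; 0 0 0 -15 -0.03"

```text
t: 27.75
eef_pos: [0.5339, -0.1951, 0.0578]
eef_rot: [[-0.854, -0.521, 0.001], [-0.521, 0.854, -0.006], [0.002, -0.006, -1.0]]
force: [0.0, 0.0, 0.6]
grip_width: 0.0439
```

```bash
python3 look.py w22.png; python3 wing.py
python3 - <<'E'
import cv2,numpy as np
a=[cv2.imread(f"pics/w{i}.png")[270:500,230:490] for i in(18,19,20,21,22)]+[cv2.imread("pics/w6.png")[270:500,230:490]]
cv2.imwrite("pics/cmp2.png",np.vstack([np.hstack(a[:3]),np.hstack(a[3:])]))
E
```

```text
27.75 q6 123.4 tq [ 0.013 -0.024 -0.007] F [0.  0.  0.6] 0.04389064019662217 [ 0.53386347 -0.19507219  0.05778891] finger ang -148.63001774988993
0.094 [380. 373.]
0.116 [380. 410.]
[([323.0, 309.0], 0.57)]
[([384.0, 367.0], 0.74)]
ear match (0.3859677314758301, (42, 25)) (contact: 50,50)
```

View pics/cmp2.png

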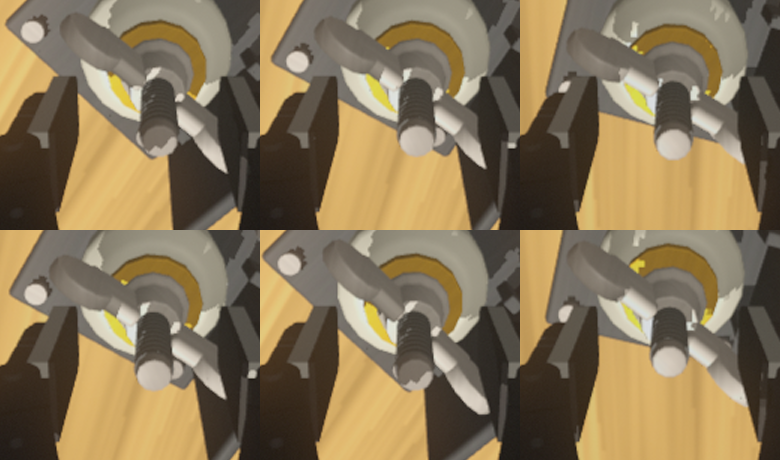

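Pushing 30° further moved the wings only temporarily. On easing back the nut followed the fingers about 17° anticlockwise, with force falling 10.6→2.9→0 N. That is the springy stop, so the nut is snug. I withdraw upward and check.

>>> carry_out:
  motion: "0 0 0 -5 -0.03; 0 0 0 -10 -0.03; 0 0 0 -14 -0.03; 0 0 -0.01 -14 -0.03; 0 0 -0.03 -14 -0.03; 0 0 -0.06 -14 -0.03; 0 0 -0.1 -14 -0.03; 0 0 -0.14 -14 -0.03; 0 0 -0.18 -14 -0.03; 0 0 -0.22 -14 -0.03; 0 0 -0.25 -14 -0.03; 0 0 -0.25 -14 -0.03"

```text
t: 29.15
eef_pos: [0.5356, -0.1946, 0.3156]
eef_rot: [[-0.705, -0.71, 0.012], [-0.71, 0.704, -0.012], [-0.0, -0.017, -1.0]]
force: [0.6, 0.4, 0.2]
grip_width: 0.0437
```

```bash
python3 look.py w23.png; python3 - <<'E'
from h import *
f=cam("wrist")
for t,z in(("loose_nut_mid",.086),("loose_nut_wing",.09)):
    for d in nets.spot_point("wrist",t)[:2]: print(t,d["confidence"],atz(f,d["xy"][0]*512,d["xy"][1]*384,z).round(4))
import cv2
a=cv2.imread("pics/top.png").astype(int); g=cam("top"); b=g["pixels"][:,:,::-1].astype(int)
m=(np.abs(a-b).max(2)>60).astype(np.uint8); m=cv2.morphologyEx(m,cv2.MORPH_OPEN,np.ones((2,2),np.uint8))
n,_,st,_=cv2.connectedComponentsWithStats(m); print([s.tolist() for s in st[1:] if s[4]>15])
for i in range(2): f2=cam("wrist"); print(np.abs(f2["pixels"].astype(int)-f["pixels"]).mean())
E
```

```text
29.15 q6 109.6 tq [ 0.003 -0.048  0.007] F [0.6 0.4 0.2] 0.0437447373102866 [ 0.53564486 -0.19460887  0.31563073] finger ang -134.79443061800194
0.094 [379. 236.]
0.116 [379. 240.]
loose_nut_mid 0.86 [ 0.1666 -0.2987  0.086 ]
loose_nut_mid 0.72 [ 0.5306 -0.19    0.086 ]
loose_nut_wing 0.83 [ 0.5577 -0.2013  0.09  ]
loose_nut_wing 0.79 [ 0.1948 -0.3062  0.09  ]
[[316, 63, 31, 50, 623], [352, 71, 8, 5, 27], [360, 75, 40, 17, 155], [323, 100, 5, 8, 22], [218, 102, 177, 227, 8534], [314, 109, 12, 5, 45], [308, 165, 16, 12, 81], [311, 177, 5, 6, 20], [307, 193, 11, 4, 30], [418, 257, 12, 18, 91], [265, 263, 16, 4, 54], [305, 263, 7, 5, 21], [267, 269, 41, 5, 115], [237, 273, 89, 69, 2945], [295, 276, 8, 2, 16], [54, 289, 5, 8, 32], [0, 291, 14, 15, 183], [86, 293, 131, 91, 4378], [0, 311, 129, 73, 4718], [174, 324, 17, 22, 118], [217, 331, 8, 30, 112], [248, 338, 41, 21, 208], [296, 343, 45, 26, 441], [226, 348, 14, 31, 181], [227, 367, 50, 17, 476], [212, 370, 5, 14, 50], [292, 374, 6, 9, 35], [136, 377, 8, 6, 24], [354, 380, 8, 4, 16]]
7.34205796983507
7.3556671142578125
```

At rest the wings lie at about 157°/-23°, which makes about 508° (8.87 rad) turned, inside the stated 5.5–9.0 range. The tool is clear, 0.25 m up, with no contact force. I hand in.

```bash
python3 -c "
from rig import arm
print(arm.close_job())"
```

```text
the job is handed in; nothing more can be done
None
```

I handed the job in at about 30 s of the 67 s allowed, with the wide press's nut turned down onto its cup. No verdict came back, so what follows rests on my own checks.

**What I did:** The wide press is the right-hand grey one. I straddled its spindle with the fingers held about 44 mm apart and turned the tool, so the fingertips pushed the wings clockwise. It took three strokes, with the returns made above the nut.

**Checks that agree:**
- **Turn:** the nut went round about 508° (8.87 rad), inside the stated starting range of 5.5 to 9.0 rad.
- **Stop:** at the end the force climbed to about 10.6 N at most, against the 36 N limit. It fell to 0 as I eased back, and the nut sprang back with the fingers.
- **Clearance:** the tool finished 0.25 m above the press with the force reading close to zero.

**Checks that disagreed or were weak:**
- **Finger length:** the fingertips really end about 30 mm short of the reported TCP, seen in two cameras and confirmed when my first descent passed above the wings. I worked lower to allow for it.
- **Press position:** my rough first estimate of the press from the top camera was about 1 cm off the wrist camera's. I used the wrist camera's.
- **Overshoot:** the last 15° push was sent before I had read the rising force, so it went somewhat past the stop.
- **Other objects:** the before-and-after comparison of the top view was swamped by the arm and its shadow. That the loose things and the other nut stayed put rests on the tool never having worked near them, not on a measurement.

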